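# Push a specimen mount into the vee stop and slide the keeper across

### The arm

A 6-joint arm with a two-finger parallel gripper is mounted at the origin on a cart in front of the work surface, level with it; the furniture and walls round the work are solid. World frame = base frame: x ahead of the robot, y to its left, z up, the work surface at z = 0. Lengths are in mm, angles in rad, forces in N, time in s.
With the tool pointing down it reaches from about 300 to 775 mm from the base axis. Payload 14.6 kg.
Tool frame: the origin (TCP) lies on the mounting face of the last link; the fingertips stand 199 mm ahead of it and the grasp point (between the pads) lies 180 mm ahead of it; z points along the fingers, y is the line along which they close (so a half turn about z gives the same grasp; the last joint's range is limited). The gripper opens to 94 mm and grips with 3 to 60 N. Pads are 16 mm wide; open, the fingers measure 119 mm over their backs; the gripper's body (75 mm by 177 mm) begins 78 mm behind the grasp point.
Start: joints at [-1.319, 0.3, 1.521, -0, 1.321, -0.067], TCP at [172.378, -522.28, 404.646] pointing down, gripper open.
Joint ranges: [-3.03, 3.03], [-0.79, 2.21], [0.23, 2.52], [-1.04, 4.18], [0, 3.07], [-2.55, 2.55]. Speed limits (rad/s): [2.22, 2.22, 2.57, 3.14, 3.14, 3.14].

### API

Orientations are given as [roll, pitch, yaw] about the fixed x, y, z axes, in that order (R = Rz(yaw) Ry(pitch) Rx(roll)).
In Python, from cell import manip gives the robot as it stands. The module is installed in compiled form; this text tells all that it offers.
- The arm moves only by the shell command python3 -m creep 'ROWS' [FORCE]. ROWS is a JSON object of lists of equal length, an entry for each row: "slide": the shift along the world's x, y, z in cm, a list of three; "turn": the turn about the world's z in rad; "claw": the opening, from 0 (shut) to 1 (fully open). A call has 1 to 8 rows; each row shifts and turns the commanded pose from where the row before left it; what a row does not reach is not made up. A row lasts 1/8 s, in which the tool goes at most 62.5 mm and 10.7 degrees, less where a joint would pass 70% of its speed; a pose out of reach is approached as far as the arm can. A call with a gripper value outside its range is refused whole. The fingers move at their own pace and stop on an object; FORCE is the grip in N (left out, the last holds). Time passes only in rows, so rows that do not move let the fingers close. It gives the time, the measured TCP pose, the force, the opening and the grip force at its end, in the units of the state.
- manip.read_state(): the state, without advancing time (a new reading comes with each control period).
- manip.camera(name): name is "scene" or "top" or "wrist"; returns (picture, depth): 384x512x3 uint8, red, green, blue; 384x512 float32, mm along the optical axis (not along the pixel's ray), 0 where there is no reading.
- manip.calibration(name): a dict with "intrinsics" (3x3 intrinsics, pixels), "k1" (the pictures are not rectified: a ray, as slopes to the right and down, at radius r is drawn at 1 + k1 r^2 times it, then the intrinsics apply), "pose" (4x4, takes a point from camera to world coordinates). Camera axes: x right, y up, looking along -z (the intrinsics and any distortion apply to the point x, -y, -z); pixel columns grow to the right and rows downward; lengths in mm; the calibration is good to about 2 mm. A picture is of the moment at which its call begins: read the wrist's pose just before it. calibration takes no time and is no camera call; for the wrist camera it gives the pose at the moment of the call.
- manip.sign_off(): hands the job in; it is judged then, once.
Trained networks look in the newest picture that a camera, given by its name, has taken for a name from the list of things; names that differ only in an ending like _2 or _b are one class to them, and where a whole thing is asked for, a point or a joint stands for the part that bears it (a point fixed in the world has none). Each returns a list of dicts, best first, with "score" (0 to 1); they miss things now and then, are a little off and sometimes report something else, mostly with a low value. They report only what shows in the picture. A call takes as long as a camera call. They do not tell look-alikes from the thing itself.
- manip.cut_out(query, camera): "mask" (384x512 bool, what is visible of it) and "position" ([column, row] in pixels, amid what is visible of it).
The state is a dict: "clock": time; "joints": joint angles; "qd": joint speeds; "effort": joint torques, N m; "eef_pos": TCP position; "eef_rot": TCP orientation; "wrist_force": force on the tool from outside, world axes, zero at the start; "moment": the same for the moment, N m; "finger_gap": finger opening in mm; "finger_force": force on a finger pad.
Only numpy, scipy, OpenCV 4.12 (cv2) and the standard library are available. Lean on these libraries where they do the work, as an engineer would, in place of code of your own. Each camera call takes 0.05 s, during which the arm holds its last target. There are 200 camera calls.

### The job

Push the widest of the specimen mounts standing loose on the bench along the surface until it sits fully home in the vee stop, against both faces. Then push the upright plate at the end of the keeper bar so that the bar slides across in front of the mount, all the way to its end stop. Only push: the mount must never be lifted or tipped, and the two smaller loose mounts and the stand loupe stay where they are.

Things in the scene. Friction and masses are not known exactly. Their poses are not given: they have to be found in the camera images.
- wide_mount: the mount to push: round amber resin disc, 38 mm diameter, 18 mm high, about 50 g, standing loose on the bench with its polished metal section on top; origin at the centre of its underside, z up. It slides without a catch over the bare bench into the vee.
- vee_stop: steel vee stop fixed to the bench: two upright arms, 24 mm high, 12 mm thick, 47 mm long, meet in a vee opening to its own -x (roughly to the robot); each inner face is 35 deg from the x axis, mouth 54 mm wide. Origin: apex of the vee on the bench; x points out of the back, z up. Bare bench between and before the arms. The keeper's guide stands on its -y side.
- seat (a point): point on the bench where the centre of the wide mount's underside lies when the mount touches both faces of the vee; on the x axis of the vee stop, 33.1 mm before its apex. Axes as the vee stop's.
- keeper (a joint): travel in m of the keeper bar along the vee stop's +y: 0 open, 0.060 home at its end stop; starts at 0 to 0.010. Moves stiffly (about 2 N), stays where left. The bar, 8 mm thick, at heights 6 to 16 mm, passes 55 to 63 mm before the apex (3 mm clear of a seated mount); its rounded tip is 45 mm to the -y side of the centre line when open, 15 mm past it when home.
- keeper_plate (a point): centre of the outer face (facing the vee stop's -y) of the upright push plate at the tail of the keeper bar: 32 mm wide in x, 6 mm thick, heights 3 to 39 mm. Push this face along the vee stop's +y. The point is 21 mm above the bench and moves with the bar; at home it is 101 mm to the -y side of the centre line, the plate meeting the guide's end. Axes as the vee stop's.
- small_mount_a: bystander: round amber mount, 30 mm diameter, 18 mm high; origin at the centre of its underside
- small_mount_b: bystander: round black mount, 30 mm diameter, 18 mm high; origin at the centre of its underside
- stand_loupe: bystander: grey stand loupe, 40 mm diameter, 36 mm high; origin at the centre of its underside
- guide (a point): centre of the top of the keeper's guide (fixed to the vee stop, same axes), 59 mm before and 72 mm to the -y side of the vee's apex, 24 mm above the bench. The guide is 22 mm wide in x and 44 mm long in y; screw heads on it reach 26.5 mm. Its foot, a plate 4 mm thick and 44 mm wide in y, runs from 11 mm before this point to 79 mm behind it (+x).
Not all that is in view belongs to the job. What is shaped like the wide_mount but blue or purple is not meant.

How it is judged (in metres and radians):
On the way, in this order (a step that is already met when the one before it is completed fails the run):
1. the wide mount is seated in the vee while the keeper is still open (horizontal distance between wide_mount and seat below 0.004 m and value of joint keeper below 0.02 m), for 0.2 s.
2. the keeper is home (value of joint keeper above 0.056 m), for 0.2 s.
At the end, for the whole second after the job is handed in: the wide mount stands flat on the bench, at rest, within 4 mm of its seat in the vee, and the keeper is within 4 mm of its end stop (0.060 m) (horizontal distance between wide_mount and seat below 0.004 m and height (world z) of wide_mount below 0.003 m and angle between wide_mount's own z axis and vertical below 0.08 rad and linear speed of wide_mount below 0.01 m/s and value of joint keeper above 0.056 m); the robot touches nothing.
It fails at once if the wide mount is lifted more than 6 mm off the bench (height (world z) of wide_mount above 0.006 m).
It fails at once if the wide mount is tipped (angle between wide_mount's own z axis and vertical above 0.3 rad).
It fails at once if a smaller mount is moved more than 15 mm (distance of any of small_mount_a, small_mount_b from where it was at the start of the episode above 0.015 m).
It fails at once if the stand loupe is moved more than 15 mm (distance of stand_loupe from where it was at the start of the episode above 0.015 m).
It also fails if it takes over 58 s, if anything falls off the work surface, if the arm or the gripper's body presses on something with over 40 N, if the wrist force passes 120 N, or if a joint passes its speed limit or range.

## Working session

There is one attempt and no reset: what is moved stays moved. The work goes in short steps, Python scripts to look and compute and a shell command to move; the robot and the scene stay as the last step left them, time stands still between calls to the robot, and variables do not carry over. Pictures are saved under pics/ and viewed, at most 10 in all, crops included, and the job is handed in when it is done.

```bash
mkdir -p pics; cat > h.py <<'E'
import numpy as np, cv2
from cell import manip
def world(cam,px,z=None,depth=None,cal=None):
    """pixels (N,2) -> world points, by depth (N) or on plane z"""
    c=cal or manip.calibration(cam); K=np.array(c["intrinsics"],float); T=np.array(c["pose"])
    p=cv2.undistortPoints(np.array(px,float).reshape(-1,1,2),K,np.array([c["k1"],0,0,0],float)).reshape(-1,2)
    d=np.c_[p[:,0],-p[:,1],-np.ones(len(p))]@T[:3,:3].T; o=T[:3,3]
    s=np.array(depth) if z is None else (z-o[2])/d[:,2]
    return o+d*np.reshape(s,(-1,1))
def maskpts(cam,m,dep,cal=None):
    v,u=np.nonzero(m&(dep>0)); return world(cam,np.c_[u,v],depth=dep[v,u],cal=cal)
E
python3 - <<'E'
from h import *
s=manip.read_state(); print({k:np.round(v,3).tolist() for k,v in s.items()})
for c in("top","scene"):
    im,d=manip.camera(c); cv2.imwrite(f"pics/{c}0.png",im[...,::-1]); np.save(f"pics/{c}0.npy",d)
    cal=manip.calibration(c); print(c,np.round(cal["pose"],2).tolist(),cal["k1"])
    for q in("wide_mount","vee_stop","keeper","keeper_plate","small_mount_a","stand_loupe","guide"):
        for r in manip.cut_out(q,c)[:6]:
            P=maskpts(c,r["mask"],d,cal)
            if len(P)==0: print(q,r["score"],"nodepth",r["position"]);continue
            print(q,round(r["score"],2),np.round(r["position"]),len(P),"med",np.median(P,0).round(),"lo",np.percentile(P,2,axis=0).round(),"hi",np.percentile(P,98,axis=0).round())
E
```

```text
{'clock': 0.0, 'joints': [-1.319, 0.3, 1.522, -0.0, 1.321, -0.067], 'qd': [0.0, -0.0, -0.001, -0.0, -0.001, -0.001], 'effort': [0.0, -53.181, -35.273, 0.071, 0.024, -0.0], 'eef_pos': [172.362, -522.255, 404.085], 'eef_rot': [-3.14, -0.0, 0.319], 'wrist_force': [-0.013, -0.633, -0.203], 'moment': [0.051, 0.029, -0.032], 'finger_force': 0.0, 'finger_gap': 93.734}
top [[-0.03, 0.99, -0.15, 382.35], [-1.0, -0.02, 0.03, 52.94], [0.02, 0.15, 0.99, 1128.38], [0.0, 0.0, 0.0, 1.0]] -0.0005440045452827421
wide_mount 0.68 [344. 206.] 181 med [ 504. -194.   16.] lo [ 489. -210.    7.] hi [ 520. -178.   20.]
wide_mount 0.62 [294. 256.] 210 med [387. -65.  16.] lo [370. -84.  11.] hi [404. -48.  21.]
wide_mount 0.45 [309. 217.] 227 med [ 470. -108.   16.] lo [ 453. -125.   -1.] hi [488. -91.  21.]
vee_stop 0.94 [288. 148.] 1459 med [644. -62.  14.] lo [ 570. -147.   -1.] hi [689.  25.  32.]
vee_stop 0.68 [310. 218.] 210 med [ 470. -107.   16.] lo [ 454. -125.    5.] hi [487. -91.  21.]
keeper 0.66 [161. 224.] 214 med [469. 236.  28.] lo [453. 222.  16.] hi [486. 253.  37.]
keeper 0.59 [324. 173.] 
[... 850 characters left out ...]
5.    3.] hi [ 520. -179.   21.]
vee_stop 0.9 [269. 165.] 1597 med [638. -57.  15.] lo [ 565. -151.    0.] hi [691.  23.  30.]
keeper 0.69 [316. 166.] 193 med [ 575. -136.   17.] lo [ 557. -153.    2.] hi [594. -47.  40.]
keeper_plate 0.49 [320. 162.] 169 med [ 574. -145.   17.] lo [ 556. -153.    6.] hi [595. -44.  40.]
small_mount_a 0.58 [252. 244.] 204 med [461. 106.  18.] lo [450.  93.   2.] hi [477. 119.  21.]
small_mount_a 0.52 [197. 227.] 204 med [566. 182.  17.] lo [556. 164.   0.] hi [587. 196.  21.]
stand_loupe 0.86 [195. 276.] 401 med [462. 238.  29.] lo [450. 221.   5.] hi [484. 255.  38.]
guide 0.91 [272. 162.] 1493 med [639. -57.  15.] lo [ 566. -150.    1.] hi [686.  22.  29.]
```

View pics/top0.png

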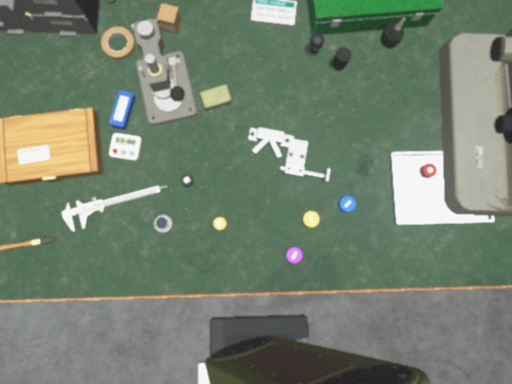

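View pics/scene0.png

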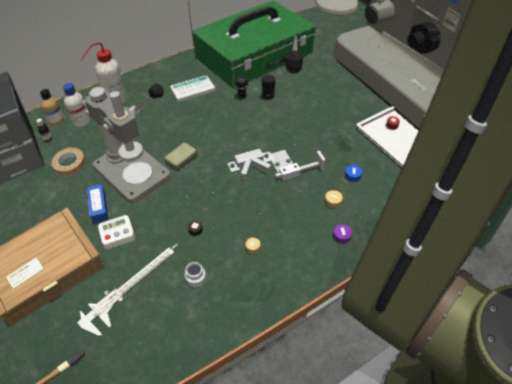

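The amber disc at top px (311,218), about 35 mm across, is the wide mount. Blue (347,204) and purple (294,255) are decoys, and the small amber one is at (220,223). The vee is at about (290,150), opening down-left, with the keeper plate at (328,174).

```bash
python3 - <<'E'
from h import *
c=manip.calibration("wrist"); s=manip.read_state()
print(np.round(c["pose"],2).tolist(),np.round(c["intrinsics"],1).tolist(),c["k1"],s["eef_pos"])
im=cv2.imread("pics/top0.png")[115:235,240:370]
cv2.imwrite("pics/top0c.png",cv2.resize(im,None,fx=5,fy=5,interpolation=cv2.INTER_CUBIC))
E
python3 -m creep '{"slide":[[4,5,0],[4,5,0],[4,5,0],[4,5,0],[4,5,0],[3,5,0],[2,5,0],[0,4,0]],"turn":[0,0,0,0,0,0,0,0],"claw":[0.21,0.21,0.21,0.21,0.21,0.21,0.21,0.21]}' 10
```

```text
[[0.31, 0.92, 0.25, 245.78], [-0.95, 0.3, 0.08, -499.07], [0.0, -0.26, 0.96, 383.88], [0.0, 0.0, 0.0, 1.0]] [[283.6, 0.0, 252.9], [0.0, 283.6, 190.6], [0.0, 0.0, 1.0]] -0.01270180474208493 [ 172.37898159 -522.26478935  404.63398146]
clock: 1.8
eef_pos: [418.2, -136.3, 404.6]
eef_rot: [-3.142, -0.0, 0.32]
wrist_force: [0.0, -0.2, 0.2]
finger_gap: 20.4
finger_force: 0.0
```

View pics/top0c.png

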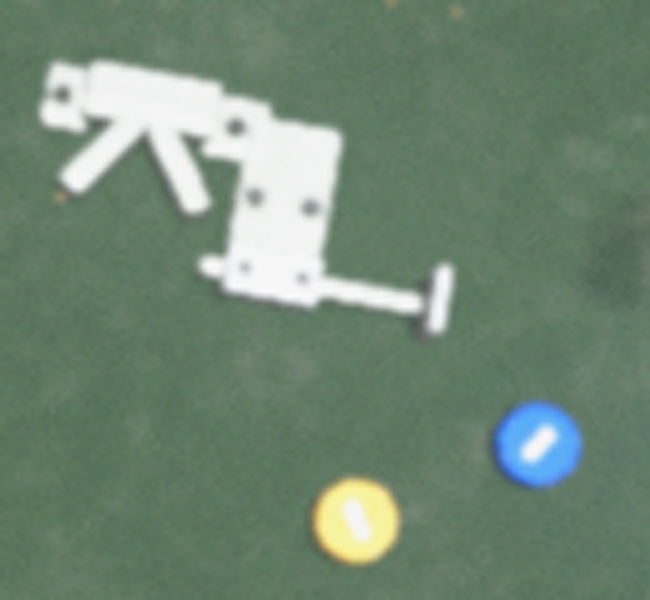

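The crop shows the vee apex near crop (148,125), arms opening downward, the guide at (275,280), the plate at (437,298) and the amber mount at (357,520). The stop is yawed about -9°. Next, a closer wrist view.

```bash
python3 -m creep '{"slide":[[4,5,0],[4,4,0],[1,0,0],[0,0,0]],"turn":[-0.18,-0.18,-0.14,0],"claw":[0.21,0.21,0.21,0.21]}' 10
python3 - <<'E'
from h import *
cal=manip.calibration("wrist"); im,d=manip.camera("wrist"); cv2.imwrite("pics/w1.png",im[...,::-1]); np.savez("pics/w1.npz",d=d,im=im,pose=cal["pose"],K=cal["intrinsics"],k1=cal["k1"])
print(np.round(cal["pose"],2).tolist())
for q in("wide_mount","vee_stop","keeper","keeper_plate","guide"):
    for r in manip.cut_out(q,"wrist")[:3]:
        P=maskpts("wrist",r["mask"],d,cal); print(q,round(r["score"],2),np.round(r["position"]),len(P),np.median(P,0).round(),np.percentile(P,2,axis=0).round(),np.percentile(P,98,axis=0).round())
E
```

```text
clock: 2.3
eef_pos: [501.9, -56.2, 404.4]
eef_rot: [3.142, 0.001, -0.155]
wrist_force: [-0.7, -0.2, -0.8]
finger_gap: 19.8
finger_force: 0.0
[[-0.15, 0.95, 0.26, 578.19], [-0.99, -0.15, -0.04, -68.53], [0.0, -0.26, 0.96, 383.62], [0.0, 0.0, 0.0, 1.0]]
wide_mount 0.76 [358. 157.] 794 [ 507. -196.   17.] [ 489. -216.   -0.] [ 524. -180.   19.]
wide_mount 0.58 [295. 185.] 681 [ 474. -110.   17.] [ 455. -128.    1.] [490. -93.  19.]
wide_mount 0.45 [264. 250.] 172 [393. -56.  17.] [375. -61.   4.] [405. -49.  19.]
vee_stop 0.76 [243.  56.] 6641 [649. -61.  15.] [ 572. -150.    1.] [690.  23.  36.]
keeper 0.72 [312. 103.] 647 [ 579. -145.   16.] [ 559. -164.   -1.] [597. -45.  39.]
keeper_plate 0.94 [312. 106.] 664 [ 578. -140.   16.] [ 559. -155.   -1.] [596. -46.  39.]
guide 0.63 [240.  55.] 6409 [649. -61.  15.] [ 572. -150.    2.] [689.  23.  36.]
```

View pics/w1.png

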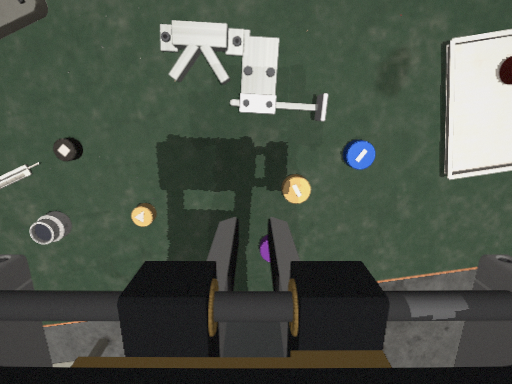

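The wrist view shows the vee apex near px (200,47), opening down, with the guide at (258,103), the plate at (322,106) and the amber wide mount at (296,190). I'll fit the stop's pose with a footprint template.

```bash
cat > fit.py <<'E'
from h import *
from scipy.optimize import differential_evolution as DE
from scipy.ndimage import map_coordinates
def run(f):
    z=np.load(f); im=cv2.GaussianBlur(z["im"],(3,3),0).mean(2); K,T,k1=z["K"],z["pose"],float(z["k1"])
    cal={"intrinsics":K,"pose":T,"k1":k1}
    def samp(P):
        q=(P-T[:3,3])@T[:3,:3]; a=q[:,0]/-q[:,2]; b=-q[:,1]/-q[:,2]; s=1+k1*(a*a+b*b)
        return map_coordinates(im,[K[1,1]*b*s+K[1,2],K[0,0]*a*s+K[0,2]],order=1)
    t=np.radians(35); inn=[];out=[]
    def rect(x0,x1,y0,y1,L,zz): L+= [(x,y,zz) for x in np.arange(x0+.5,x1,1.5) for y in np.arange(y0+.5,y1,1.5)]
    def arm(sg,u0,u1,v0,v1,L,zz):
        for u in np.arange(u0+.5,u1,1.5):
            for v in np.arange(v0+.5,v1,1.5): L.append((-u*np.cos(t)-v*-np.sin(t)*1.0,sg*(u*np.sin(t)+v*np.cos(t)),zz))
    for sg in(1,-1):
        arm(sg,12,47,0,12,inn,24); arm(sg,12,47,-5,0,out,24); arm(sg,48,53,0,12,out,24)
    rect(-70,-48,-94,-50,inn,24); rect(-76,-71,-94,-50,out,24)
    rect(-70,-64,-49,-44,out,24); rect(-70,-64,-100,-95,out,24); rect(-54,-49,-49,-44,out,24)
    inn,out=np.array(inn),np.array(out)
    def cost(p):
        c,s=np.cos(p[2]),np.sin(p[2]); R=np.array([[c,-s,0],[s,c,0],[0,0,1]]); o=[p[0],p[1],0]
        return samp(out@R.T+o).mean()-samp(inn@R.T+o).mean()
    r=DE(cost,[(620,670),(-45,0),(-.35,.1)],seed=1,tol=1e-6); p=r.x
    print("vee",p.round(3),r.fun)
    c,s=np.cos(p[2]),np.sin(p[2]); R=np.array([[c,-s],[s,c]])
    print("seat",(p[:2]+R@[-33.1,0]).round(1))
    return p,R,samp,cal,z
if __name__=="__main__":
    import sys
    p,R,samp,cal,z=run(sys.argv[1]); d=z["d"]
    V,U=np.mgrid[0:384,0:512]; W=world("wrist",np.c_[U.ravel(),V.ravel()],depth=d.ravel(),cal=cal)
    L=(W[:,:2]-p[:2])@R
    def rep(n,m): print(n,m.sum(),np.percentile(L[m],[2,50,98],axis=0).round(1).tolist(),np.median(W[m,2]).round(1))
    ok=d.ravel()>0
    rep("plate",ok&(W[:,2]>30)&(L[:,1]<-98)&(L[:,1]>-190)&(abs(L[:,0]+59)<25))
    rep("guide",ok&(W[:,2]>20)&(W[:,2]<29)&(L[:,1]<-40)&(L[:,1]>-99)&(L[:,0]<-48)&(L[:,0]>-80))
    hsv=cv2.cvtColor(z["im"],cv2.COLOR_RGB2HSV).reshape(-1,3)
    a=ok&(hsv[:,0]>10)&(hsv[:,0]<32)&(hsv[:,1]>100)&(hsv[:,2]>90)&(W[:,0]>430)&(W[:,0]<640)&(W[:,1]<60)&(W[:,1]>-150)&(W[:,2]>14)&(W[:,2]<24)
    if a.sum()>20:
        (cx,cy),rad=cv2.minEnclosingCircle(W[a][:,:2].astype(np.float32)); print("mount",cx,cy,rad,"local",((np.array([cx,cy])-p[:2])@R).round(1)); rep("m",a)
E
python3 fit.py pics/w1.npz
```

```text
vee [ 6.6191e+02 -1.7716e+01 -2.0600e-01] -140.80008824644784
seat [629.5 -10.9]
plate 171 [[-74.7, -152.1], [-58.9, -148.6], [-44.4, -146.3]] 37.5
guide 680 [[-69.7, -92.4], [-59.0, -71.2], [-48.5, -50.2]] 23.2
mount 471.4463806152344 -110.45060729980469 19.07994270324707 local [-167.4 -129.8]
m 502 [[-184.0, -146.3], [-166.7, -128.7], [-149.6, -113.1]] 17.2
```

The fit is consistent: the guide lands at local (-59,-71), z 23, and the mount radius is 19.1. Plan: first push along world (0.58,0.815) for about 142 mm to (554,5), then along the vee's x axis.

```bash
python3 -m creep '{"slide":[[-0.95,-1.52,0],[-0.95,-1.52,0],[-0.95,-1.52,0],[-0.95,-1.52,0],[-0.95,-1.52,0],[-0.95,-1.52,0],[0,0,-5],[0,0,-5]],"turn":[0.185,0.185,0.185,0.185,0.185,0.185,0,0],"claw":[0.21,0.21,0.21,0.21,0.21,0.21,0.21,0.21]}'
python3 -m creep '{"slide":[[0,0,-5],[0,0,-3],[0,0,-1.9],[0,0,0]],"turn":[0,0,0,0],"claw":[0.21,0.21,0.21,0.21]}'
```

```text
clock: 3.6
eef_pos: [444.1, -148.0, 304.0]
eef_rot: [3.14, -0.0, 0.954]
wrist_force: [0.1, -1.0, -0.5]
finger_gap: 19.8
finger_force: 0.0
clock: 4.1
eef_pos: [444.2, -147.8, 205.0]
eef_rot: [-3.139, 0.0, 0.954]
wrist_force: [-0.1, -0.1, 0.7]
finger_gap: 19.9
finger_force: 0.0
```

```bash
python3 -m creep '{"slide":[[0.6,0.83,0],[0.6,0.83,0],[0.6,0.83,0],[0.6,0.83,0],[0.6,0.83,0],[0.6,0.83,0],[0.6,0.83,0],[0.6,0.83,0]],"turn":[0,0,0,0,0,0,0,0],"claw":[0.21,0.21,0.21,0.21,0.21,0.21,0.21,0.21]}'
python3 -m creep '{"slide":[[0.6,0.83,0],[0.6,0.83,0],[0.6,0.83,0],[0.6,0.83,0],[0.6,0.83,0],[0.6,0.83,0],[0.6,0.83,0],[0.4,0.55,0]],"turn":[0,0,0,0,0,0,0,0],"claw":[0.21,0.21,0.21,0.21,0.21,0.21,0.21,0.21]}'
python3 - <<'E'
from h import *
cal=manip.calibration("wrist"); im,d=manip.camera("wrist"); cv2.imwrite("pics/w2.png",im[...,::-1]); np.savez("pics/w2.npz",d=d,im=im,pose=cal["pose"],K=cal["intrinsics"],k1=cal["k1"])
E
python3 fit.py pics/w2.npz
```

```text
clock: 5.1
eef_pos: [493.0, -80.7, 205.7]
eef_rot: [-3.142, 0.0, 0.954]
wrist_force: [-0.2, -0.9, 0.7]
finger_gap: 19.8
finger_force: 0.7
clock: 6.1
eef_pos: [538.9, -17.1, 205.7]
eef_rot: [-3.142, 0.0, 0.954]
wrist_force: [-0.3, -0.9, 1.3]
finger_gap: 19.6
finger_force: 0.7
vee [ 6.62438e+02 -1.59140e+01 -1.75000e-01] -99.74240629817831
seat [629.8 -10.1]
plate 259 [[-71.1, -148.9], [-56.1, -147.1], [-48.7, -145.8]] 32.7
guide 1441 [[-71.6, -91.2], [-58.1, -61.5], [-50.9, -49.4]] 23.2
mount 554.1102294921875 1.917044997215271 19.22153091430664 local [-109.8   -1.3]
m 2477 [[-126.5, -17.9], [-109.4, 0.4], [-92.7, 16.2]] 17.1
```

View pics/w2.png

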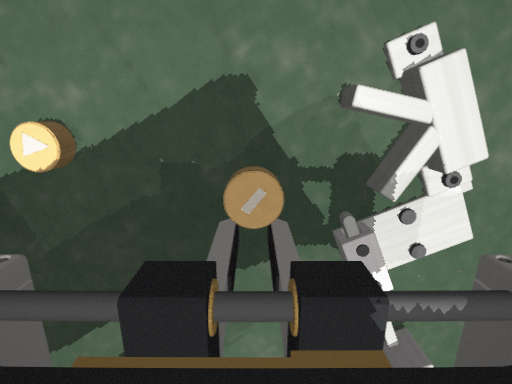

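The mount sits in the fork at px (253,197), world (554,2), upright, with the vee ahead to the right. I'll swing round behind it for the push along the axis.

```bash
python3 -m creep '{"slide":[[-1.45,-2.04,0],[0,0,4],[-0.24,0.78,0],[-0.24,0.78,0],[-0.24,0.78,0],[-0.24,0.78,0],[-0.24,0.78,0],[-0.24,0.78,0]],"turn":[0,0,-0.186,-0.186,-0.186,-0.186,-0.186,-0.186],"claw":[0.21,0.21,0.21,0.21,0.21,0.21,0.21,0.21]}'
python3 -m creep '{"slide":[[0,0,-2],[0,0,-2],[0,0,0]],"turn":[0,0,0],"claw":[0.21,0.21,0.21]}'
```

```text
clock: 7.15
eef_pos: [509.6, 8.9, 245.7]
eef_rot: [-3.141, 0.0, -0.169]
wrist_force: [-0.3, 0.4, -0.9]
finger_gap: 19.7
finger_force: 0.0
clock: 7.52
eef_pos: [509.3, 8.7, 204.7]
eef_rot: [3.141, 0.003, -0.163]
wrist_force: [0.2, -0.2, 0.1]
finger_gap: 19.7
finger_force: 0.0
```

```bash
python3 -m creep '{"slide":[[1,-0.16,0],[1,-0.16,0],[1,-0.16,0],[1,-0.16,0],[1,-0.16,0],[1,-0.16,0],[1,-0.16,0],[1,-0.16,0]],"turn":[0,0,0,0,0,0,0,0],"claw":[0.21,0.21,0.21,0.21,0.21,0.21,0.21,0.21]}'
python3 -m creep '{"slide":[[0.4,-0.06,0],[0.4,-0.06,0],[0.3,-0.05,0],[0.2,-0.03,0],[0.2,-0.03,0],[0,0,0]],"turn":[0,0,0,0,0,0],"claw":[0.21,0.21,0.21,0.21,0.21,0.21]}'
python3 - <<'E'
from h import *
cal=manip.calibration("wrist"); im,d=manip.camera("wrist"); cv2.imwrite("pics/w3.png",im[...,::-1]); np.savez("pics/w3.npz",d=d,im=im,pose=cal["pose"],K=cal["intrinsics"],k1=cal["k1"])
E
python3 fit.py pics/w3.npz
```

```text
clock: 8.52
eef_pos: [590.3, -4.2, 205.7]
eef_rot: [-3.142, 0.0, -0.162]
wrist_force: [-0.6, -0.3, 0.7]
finger_gap: 19.8
finger_force: 0.6
clock: 9.28
eef_pos: [604.7, -6.4, 205.7]
eef_rot: [-3.142, -0.0, -0.162]
wrist_force: [0.1, 0.4, -0.1]
finger_gap: 19.7
finger_force: 0.0
vee [ 6.63749e+02 -1.85070e+01 -2.24000e-01] -93.49278467745148
seat [631.5 -11.2]
plate 296 [[-54.1, -150.6], [-48.2, -147.9], [-43.1, -146.5]] 34.5
guide 2291 [[-69.5, -93.0], [-58.1, -72.2], [-48.8, -50.3]] 23.2
mount 629.6593017578125 -10.687219619750977 18.902570724487305 local [-35.    0.1]
m 1896 [[-51.4, -17.2], [-37.3, -1.8], [-23.9, 17.1]] 17.2
```

View pics/w3.png

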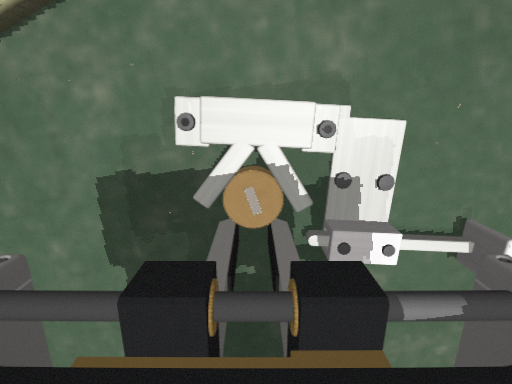

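The mount at px (253,197) lies between the arms, about 2 mm short, and there is no push force yet. I'll nudge it until it makes contact.

```bash
python3 -m creep '{"slide":[[0.1,-0.02,0],[0.1,-0.02,0],[0,0,0]],"turn":[0,0,0],"claw":[0.21,0.21,0.21]}'
python3 -m creep '{"slide":[[0.1,-0.02,0],[0,0,0]],"turn":[0,0],"claw":[0.21,0.21]}'
```

```text
clock: 9.7
eef_pos: [606.4, -6.6, 205.6]
eef_rot: [-3.142, 0.002, -0.162]
wrist_force: [-4.7, 2.1, 3.0]
finger_gap: 19.6
finger_force: 2.6
clock: 9.95
eef_pos: [607.0, -6.7, 205.4]
eef_rot: [3.142, 0.004, -0.162]
wrist_force: [-11.3, 3.0, 5.5]
finger_gap: 19.8
finger_force: 5.2
```

Seated: the contact force rose to 11 N. Now I'll retreat, close the fingers and go round to the plate's outer face.

```bash
python3 -m creep '{"slide":[[-1.5,0.25,0],[-3,0.5,0],[0,0,5],[0.05,-2.08,0],[0.05,-2.08,0],[0.05,-2.08,0],[0.05,-2.08,0],[0.05,-2.08,0]],"turn":[0,0,0,0.17,0.17,0.17,0.17,0.17],"claw":[0.21,0.21,0,0,0,0,0,0]}' 10
python3 -m creep '{"slide":[[0.05,-2.08,0],[0.05,-2.08,0],[0.05,-2.08,0],[0.05,-2.08,0],[0,0,0]],"turn":[0.17,0.17,0.17,0.17,0],"claw":[0,0,0,0,0]}'
python3 - <<'E'
from h import *
cal=manip.calibration("wrist"); im,d=manip.camera("wrist"); cv2.imwrite("pics/w4.png",im[...,::-1]); np.savez("pics/w4.npz",d=d,im=im,pose=cal["pose"],K=cal["intrinsics"],k1=cal["k1"])
E
python3 fit.py pics/w4.npz
```

```text
clock: 10.95
eef_pos: [565.2, -104.2, 255.9]
eef_rot: [3.141, -0.0, 0.693]
wrist_force: [0.2, 0.5, 0.8]
finger_gap: 0.7
finger_force: 0.0
clock: 11.58
eef_pos: [567.1, -187.6, 255.7]
eef_rot: [3.141, 0.0, 1.365]
wrist_force: [0.3, -0.0, -0.2]
finger_gap: 0.5
finger_force: 0.0
vee [ 6.62331e+02 -1.71090e+01 -2.04000e-01] -89.57711126158364
seat [629.9 -10.4]
plate 25535 [[-80.9, -177.9], [-58.2, -162.1], [-35.4, -152.6]] 176.7
guide 2193 [[-70.5, -93.1], [-59.9, -71.0], [-49.5, -51.2]] 23.3
```

View pics/w4.png

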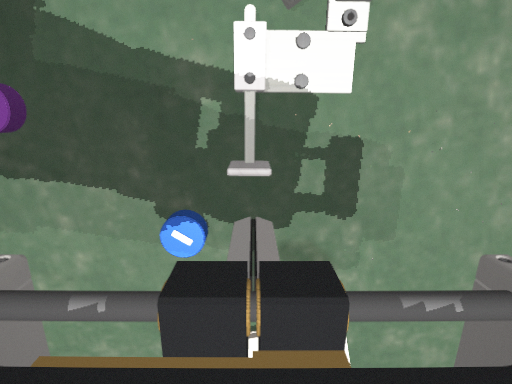

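The shut fingers at px (253,222) are in line with the plate at (249,168), and the blue decoy at (184,234) is clear. Next, down and push.

```bash
python3 -m creep '{"slide":[[0,0,-2.4],[0,0,-2.4],[0,0,0]],"turn":[0,0,0],"claw":[0,0,0]}'
python3 -m creep '{"slide":[[0.16,0.8,0],[0.16,0.8,0],[0.16,0.8,0],[0.16,0.8,0],[0.16,0.8,0],[0.16,0.8,0],[0.16,0.8,0],[0.16,0.8,0]],"turn":[0,0,0,0,0,0,0,0],"claw":[0,0,0,0,0,0,0,0]}'
python3 -m creep '{"slide":[[0.06,0.29,0],[0.06,0.29,0],[0.04,0.2,0],[0.02,0.1,0],[0.02,0.1,0],[0,0,0]],"turn":[0,0,0,0,0,0],"claw":[0,0,0,0,0,0]}'
```

```text
clock: 12.0
eef_pos: [566.9, -185.7, 206.4]
eef_rot: [-3.139, -0.001, 1.365]
wrist_force: [0.2, 0.9, 1.0]
finger_gap: 0.7
finger_force: 0.0
clock: 13.0
eef_pos: [580.1, -122.2, 207.7]
eef_rot: [3.141, 0.0, 1.368]
wrist_force: [1.5, -3.3, 1.3]
finger_gap: 0.4
finger_force: 1.3
clock: 13.75
eef_pos: [581.9, -113.0, 207.7]
eef_rot: [-3.142, 0.0, 1.368]
wrist_force: [1.1, -3.5, 0.6]
finger_gap: 0.4
finger_force: 1.9
```

```bash
python3 -m creep '{"slide":[[0.02,0.1,0],[0.02,0.1,0],[0,0,0]],"turn":[0,0,0],"claw":[0,0,0]}'
python3 -m creep '{"slide":[[0.02,0.1,0],[0,0,0]],"turn":[0,0],"claw":[0,0]}'
```

```text
clock: 14.12
eef_pos: [582.1, -112.4, 207.7]
eef_rot: [-3.142, 0.003, 1.367]
wrist_force: [-1.4, -17.3, 0.2]
finger_gap: 0.5
finger_force: 8.7
clock: 14.38
eef_pos: [582.1, -112.1, 207.8]
eef_rot: [-3.142, 0.004, 1.367]
wrist_force: [-4.4, -24.5, 0.1]
finger_gap: 0.3
finger_force: 12.1
```

The force jump to 24 N shows the end stop is reached. I'll back off, lift and check.

```bash
python3 -m creep '{"slide":[[-0.3,-1.5,0],[-0.6,-3,0],[0,0,5],[0,0,5],[-3,-1,3],[0,0,0]],"turn":[0,0,0,0,0,0],"claw":[0,0,0,0,0,0]}'
python3 - <<'E'
from h import *
cal=manip.calibration("wrist"); im,d=manip.camera("wrist"); cv2.imwrite("pics/w5.png",im[...,::-1]); np.savez("pics/w5.npz",d=d,im=im,pose=cal["pose"],K=cal["intrinsics"],k1=cal["k1"])
E
python3 fit.py pics/w5.npz
```

```text
clock: 15.12
eef_pos: [542.7, -165.3, 340.0]
eef_rot: [3.138, -0.0, 1.367]
wrist_force: [-1.2, -0.2, -0.9]
finger_gap: 0.6
finger_force: 0.0
vee [ 6.62845e+02 -1.85750e+01 -2.27000e-01] -85.45813761091759
seat [630.6 -11.1]
plate 17513 [[-83.0, -162.2], [-68.3, -145.7], [-35.8, -136.2]] 261.0
guide 1041 [[-69.9, -93.2], [-59.4, -71.8], [-48.8, -51.0]] 23.1
mount 623.583740234375 -14.02163028717041 17.380277633666992 local [-39.3  -4.4]
m 69 [[-52.5, -19.0], [-46.7, -13.0], [-29.6, 8.1]] 16.0
```

View pics/w5.png

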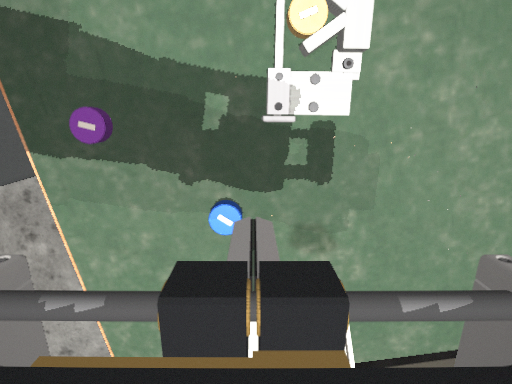

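The plate is against the guide (px 279,119), the bar is across, and the mount (308,13) is touching the vee arm. The colour mask caught only part of the mount, so I'll recheck its centre from the network mask before handing in.

```bash
python3 - <<'E'
from h import *
for c in("top","wrist"):
    cal=manip.calibration(c); im,d=manip.camera(c)
    for r in manip.cut_out("wide_mount",c):
        P=maskpts(c,r["mask"],d,cal); P=P[(P[:,2]>12)&(P[:,2]<24)]
        if len(P)>20:
            print(c,round(r["score"],2),len(P),np.median(P,0).round(1),cv2.minEnclosingCircle(P[:,:2].astype(np.float32)))
E
```

```text
top 0.61 183 [628.8  -7.5  16.6] ((629.1390380859375, -8.043996810913086), 18.418739318847656)
wrist 0.74 1237 [628.7 -13.5  17. ] ((631.0648803710938, -11.047316551208496), 20.150835037231445)
wrist 0.66 1056 [390.4 -68.1  17.1] ((388.99267578125, -67.66400909423828), 19.020835876464844)
wrist 0.56 758 [ 503.6 -195.6   17.1] ((504.9149169921875, -198.61447143554688), 19.131488800048828)
```

The mount's centre is at the seat (630,-11), within measurement error.

```bash
python3 -c "
from cell import manip; print(manip.sign_off())"
```

```text
the job is handed in; nothing more can be done
None
```

The wide mount is seated in the vee stop to within measurement error and the keeper bar is pushed home to its end stop; the job was handed in at about 15 s, and no verdict came back.

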